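# Crack open the pickle pot and hold the lid ajar

### The arm

A 7-joint arm with a two-finger parallel gripper is mounted at the origin on the work surface. World frame = base frame: x ahead of the robot, y to its left, z up, the work surface at z = 0. Lengths are in m, angles in rad, forces in N, time in s.
With the tool pointing down it reaches from about 0.4 to 0.85 m from the base axis. Payload 4.5 kg.
Tool frame: the origin (TCP) lies at the very end of the fingers, on their centre line; the grasp point (between the pads) lies 19 mm behind it; z points along the fingers, y is the line along which they close (so a half turn about z gives the same grasp; the last joint's range is limited). The gripper opens to 85 mm and grips with 20 to 120 N. Pads are 22 mm wide; open, the fingers measure 114 mm over their backs; the gripper's body (76 mm by 85 mm) begins 54 mm behind the grasp point. The pads swing forward as they close: fully open they stand 13 mm farther back than shut.
Start: joints at [-1.092, 0.689, -0.195, 1.565, 0.157, 0.902, -0.215], TCP at [0.269, 0.564, 0.231] pointing down, gripper open.
Joint ranges: [-3.01, 3.01], [-0.46, 2.08], [-1.47, 1.51], [0.13, 2.56], [-1, 4.14], [0.04, 2.09], [-2.66, 2.66]. Speed limits (rad/s): [2.57, 2.57, 3.14, 3.14, 3.14, 3.14, 3.14].

### API

Orientations are given as a rotation vector (axis times angle).
In Python, from station import arm, vision, find_in gives the robot as it stands.
- The arm moves only by the tool send_rows, never from a script. Its argument "plan" is a list of rows, each a list of 3 entries, a list of its own where there are three numbers: the shift along the world's x, y, z in m, then the turn, a rotation vector about the world's x, y, z in rad, then the finger opening in m, from 0 to 0.0854. A call has 1 to 20 rows; each row is the pose to reach, as a shift and turn from the pose commanded when the call began; what a row does not reach only later rows make up. A row lasts 1/12 s, in which the tool goes at most 41.7 mm and 7.16 degrees, less where a joint would pass 70% of its speed; a pose out of reach is approached as far as the arm can. A call with a gripper value outside its range is refused whole. The fingers move at their own pace and stop on an object; the grip force is fixed at half the most. Time passes only in rows, so rows that repeat a pose let the fingers close. It gives the time, the measured TCP pose, the force, the opening and the grip force at its end, in the units of the state.
- arm.read_state(): the state, without advancing time (a new reading comes with each control period).
- vision.get_image(name): name is "side" or "top" or "wrist"; returns a dict with "image" (384x512x3 uint8, red, green, blue), "depth" (384x512 float32, m along the optical axis (not along the pixel's ray), 0 where there is no reading), "fx", "fy", "cx", "cy" (pixels), "k1" (the pictures are not rectified: a ray, as slopes to the right and down, at radius r is drawn at 1 + k1 r^2 times it, then the intrinsics apply), "eye" and "rotation" of the camera in the world. Camera axes: x right, y down, z forward; pixel columns grow to the right and rows downward; lengths in m; the calibration is good to about 2 mm. A picture is of the moment at which its call begins.
- arm.hand_in(): hands the job in; it is judged then, once.
Trained networks look in a picture, given as the dict that the camera call returned (one of the last four; its "shot" number tells which), for a name from the list of things; names that differ only in an ending like _2 or _b are one class to them, and where a whole thing is asked for, a point or a joint stands for the part that bears it (a point fixed in the world has none). Each returns a list of dicts, best first, with "conf" (0 to 1); they miss things now and then, are a little off and sometimes report something else, mostly with a low value. They report only what shows in the picture. A call takes as long as a camera call. They do not tell look-alikes from the thing itself.
- find_in(label, picture): "uv" ([column, row] in pixels, amid what is visible of it).
The state is a dict: "clock": time; "q": joint angles; "joint_velocities": joint speeds; "effort": joint torques, N m; "tool_pos": TCP position; "ee_rot": TCP orientation; "wrist_force": force on the tool from outside, world axes, zero at the start; "wrist_torque": the same for the moment, N m; "finger_gap": finger opening in m; "gripper_force": force on a finger pad.
Only numpy, scipy, OpenCV 4.12 (cv2) and the standard library are available. Lean on these libraries where they do the work, as an engineer would, in place of code of your own. Each camera call takes 0.05 s, during which the arm holds its last target. There are 200 camera calls.

### The job

The lid of the pickle pot on the jeweller's bench is stuck in its rubber seal. Pull it free by its knob, without letting it jump more than 30 mm above the rim, and hold it level over the mouth about 15 mm (a finger's width) clear of the rim for two seconds or more so that the vapour can bleed off and drips fall back into the pot. Leave the pot and the things round it where they stand, and finish while still holding the lid there: do not set it down or let go.

Things in the scene. Friction and masses are not known exactly. Their poses are not given: they have to be found in the camera images.
- pot: round electric pickle pot standing loose on the bench, 3.2 kg: steel housing 168 mm across, white ceramic rim 144 mm across, 118 mm high to the rim; black dial panel on its -x side, two black ear handles at +-y reaching 107 mm from the axis. Origin: centre of the underside, z up.
- pot_rim (a point): centre of the pot's mouth in the plane of the rim, 118 mm above the bench; axes as the pot's. The rubber seal lip just inside the mouth grips the lid's plug: pulled straight up it holds like glue until about 12 to 15 N besides the lid's weight, then lets go within 4 mm of lift. The plug is clear of it from a gap of 9 mm; pressed down it sticks anew.
- lid: white round lid, loose, 0.23 to 0.45 kg: flange 152 mm across sitting on the pot's rim, rising to a flat top 12.5 mm above the flange's underside; under it a plug 120 mm across, 9.5 mm deep. Origin: on the axis in the plane of the flange's underside, so it lies at pot_rim while shut and its height above pot_rim is the gap; z up, x along the knob's length.
- lid_knob (a point): centre of the black bar knob on the lid, 30 mm above the lid's origin (so 148 mm above the bench while shut): 62 mm long (lid x), 20 mm wide (lid y), sides vertical from the lid's top to 42 mm above the lid's origin, edges rounded by 4 mm. Axes as the lid's. Grip it firmly, 40 N or more, across the 20 mm.
- brick: bystander: pale soldering block 115 x 70 x 34 mm lying flat; origin centre of the underside.
- mug: bystander: white mug 82 mm across, 90 mm high, with brushes and tools sticking out to about 165 mm high; origin centre of the underside.
- jar: bystander: glass jar with steel screw cap, 72 mm across, 85 mm high; origin centre of the underside.
- tongs: bystander: copper tongs 190 mm long, about 40 mm wide and 9 mm high, lying on the bench beyond the pot; origin about mid-length on the bench, x along the length.
Things that resemble listed ones, but are neither listed nor needed, are in the scene too. Several things look just like the pot: the one meant starts nearest to the robot's base.

How it is judged:
On the way:
1. the lid has broken free and is held by the fingers 9 to 22 mm above the rim, clear of the seal, for two seconds (z of lid in the frame of pot_rim between 0.009 and 0.022 m and contact force between the fingers and lid above 1 N and contact force between lid and pot below 0.3 N), for 2 s.
At the end, for the whole second after the job is handed in: The fingers still hold the lid at rest, 9 to 22 mm above the rim, within 15 mm of the mouth's centre and within 8 degrees of level, touching neither pot nor seal; the pot stands upright within 20 mm of where it was (all of step 1 and horizontal distance between lid and pot_rim below 0.015 m and angle between lid's own z axis and vertical below 0.14 rad and linear speed of lid below 0.02 m/s and distance of pot from where it was at the start of the episode below 0.02 m and angle between pot's own z axis and vertical below 0.03 rad); the arm keeps its last pose, push and grip.
It fails at once if the lid jumps or is raised more than 30 mm above the rim (z of lid in the frame of pot_rim above 0.03 m).
It fails at once if the pot is dragged more than 20 mm or tipped (distance of pot from where it was at the start of the episode above 0.02 m or angle between pot's own z axis and vertical above 0.1 rad).
It fails at once if a bystander is shifted by more than 20 mm (distance of any of brick, mug, jar, tongs from where it was at the start of the episode above 0.02 m).
It also fails if it takes over 38 s, if anything falls off the work surface, if the arm or the gripper's body presses on something with over 40 N, if the wrist force passes 120 N, or if a joint passes its speed limit or range.

## Working session

There is one attempt and no reset: what is moved stays moved. The work goes in short steps, Python scripts to look and compute and a tool call to move; the robot and the scene stay as the last step left them, time stands still between calls to the robot, and variables do not carry over. Pictures are saved under pics/ and viewed, at most 10 in all, crops included, and the job is handed in when it is done.

Besides the shell and the picture viewer there is one more tool, called by a JSON object that holds its "fn" and its "kwargs", one argument or row to a line. send_rows: Moves the arm, as the interface text tells. Its arguments: {"type":"object","properties":{"plan":{"type":"array","items":{"type":"array"}}},"required":["plan"]}

```bash
mkdir -p pics
cat > h.py <<'E'
import numpy as np, cv2
from station import arm, vision, find_in
def world(p,uv,depth=None):
    u,v=uv
    K=np.array([[p['fx'],0,p['cx']],[0,p['fy'],p['cy']],[0,0,1.]])
    n=cv2.undistortPoints(np.array([[[u,v]]],float),K,np.array([p['k1'],0,0,0.]))[0,0]
    if depth is None: depth=p['depth'][int(round(v)),int(round(u))]
    return np.array(p['eye'])+np.array(p['rotation'])@(np.array([n[0],n[1],1])*depth)
def cloud(p):
    h,w=p['depth'].shape
    K=np.array([[p['fx'],0,p['cx']],[0,p['fy'],p['cy']],[0,0,1.]])
    g=np.stack(np.meshgrid(np.arange(w),np.arange(h)),-1).reshape(-1,1,2).astype(float)
    n=cv2.undistortPoints(g,K,np.array([p['k1'],0,0,0.]))[:,0]
    d=p['depth'].reshape(-1,1)
    W=np.array(p['eye'])+(np.hstack([n,np.ones((len(n),1))])*d)@np.array(p['rotation']).T
    W[d[:,0]==0]=np.nan
    return W.reshape(h,w,3)
def save(p,name): cv2.imwrite('pics/'+name,p['image'][...,::-1])
E
python3 - <<'E'
from h import *
s=arm.read_state(); print(s)
ims=[]
for n in ("top","side"):
    p=vision.get_image(n); ims.append(p['image'])
    print(n,p['eye'],np.round(p['rotation'],3).tolist())
    for l in("pot","lid","lid_knob","brick","mug","jar","tongs"):
        for f in find_in(l,p): print(l,f['conf'],np.round(f['uv']),np.round(world(p,f['uv']),3))
    cv2.imwrite(f'pics/{n}0.png',p['image'][...,::-1])
E
```

```text
{'clock': 0.0, 'q': array([-1.09224618,  0.68998687, -0.19452054,  1.56637761,  0.15731006,
        0.90249022, -0.21510281]), 'joint_velocities': array([ 6.87887241e-04,  8.59113478e-04,  3.48436203e-04,  2.13289393e-03,
       -4.03549625e-04, -6.15710389e-05,  3.28109267e-04]), 'effort': array([-3.69884874e-04, -5.39607811e+01, -1.26612950e+00, -1.58544052e+01,
        9.14687058e-03,  9.70217516e-03, -1.71866719e-05]), 'tool_pos': array([0.26865511, 0.56357802, 0.23047347]), 'ee_rot': array([-6.92658753e-01, -3.06399945e+00,  2.90286187e-03]), 'wrist_force': array([ 0.31358565, -0.11168252, -0.40567306]), 'wrist_torque': array([ 0.06310047,  0.00358876, -0.01064168]), 'gripper_force': 0.0, 'finger_gap': 0.08544275359752171}
top [ 0.32731708 -0.01095955  1.1816627 ] [-2.18, 2.019, -0.219]
pot 0.95 [312. 228.] [-0.009 -0.347  0.846]
pot 0.93 [160. 143.] [0.428 0.09  1.282]
pot 0.65 [250. 153.] [-0.071 -0.409  0.783]
lid 0.96 [334. 214.] [-0.209 -0.547  0.646]
lid_knob 0.61 [332. 211.] [-0.204 -0.543  0.65 ]
brick 0.76 [402. 178.] [-0.914 -1.252 -0.059]
mug 0.56 [410. 253.] [-0.505 -0.843  0.349]
jar 0.91 [113. 207.] [1.067 0.729 1.921]
tongs 0.66 [322. 165.] [-0.51  -0.848  0.345]
side [0.26601718 0.95780505 1.33157513] [-0.437, 2.834, -1.024]
pot 0.89 [212. 205.] [-1.134 -0.442 -0.069]
pot 0.68 [175. 274.] [-0.388  0.304  0.678]
pot 0.58 [277. 172.] [-1.634 -0.942 -0.568]
lid 0.92 [277. 151.] [-1.844 -1.153 -0.779]
lid_knob 0.95 [277. 152.] [-1.838 -1.146 -0.773]
brick 0.93 [256. 126.] [-2.372 -1.68  -1.307]
mug 0.92 [317. 127.] [-2.471 -1.779 -1.405]
jar 0.58 [226. 326.] [-0.009  0.683  1.057]
tongs 0.53 [235. 162.] [-1.863 -1.171 -0.797]
```

View pics/top0.png

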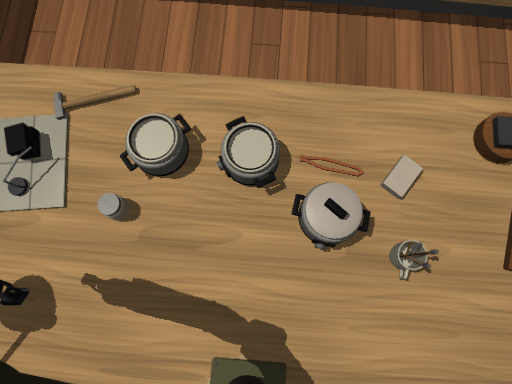

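View pics/side0.png

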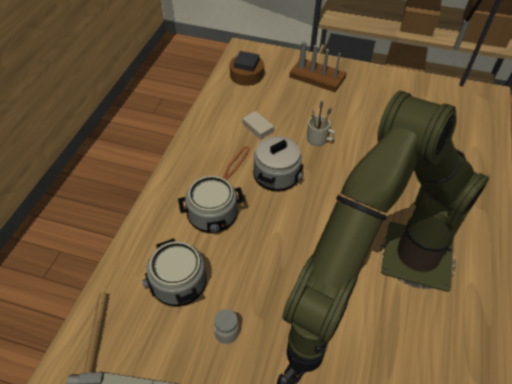

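The top picture shows three pots: A at (334,214) with the black bar knob, B at (250,152) and C at (156,143). B and C have no knob. The jar is at (113,207), the mug at (410,253), the brick at (402,178) and the tongs at (330,165). "rotation" is a rotation vector, so I'll fix the helper and then measure.

```bash
sed -i "s/np.array(p\['rotation'\])/cv2.Rodrigues(np.array(p['rotation'],float))[0]/" h.py
python3 - <<'E'
from h import *
for n in ("top","side"):
    p=vision.get_image(n)
    for l in("pot","lid","lid_knob","brick","mug","jar","tongs"):
        for f in find_in(l,p): print(n,l,f['conf'],np.round(f['uv']),np.round(world(p,f['uv']),3))
    W=cloud(p); c=W[...,2]
    lk=[f for f in find_in("lid",p)][0]['uv']; w0=world(p,lk)
    d=np.hypot(W[...,0]-w0[0],W[...,1]-w0[1])
    for lo,hi in((.120,.138),(.150,.175)):
        m=(d<.11)&(c>lo)&(c<hi); q=W[m]
        r=cv2.minAreaRect(q[:,:2].astype(np.float32)*1000)
        print(lo,m.sum(),'rect mm',r,'circ',cv2.minEnclosingCircle(q[:,:2].astype(np.float32)*1000),'zmed',np.median(q[:,2]))
    if n=="top":
        x,y=map(int,lk); cr=p['image'][y-60:y+60,x-80:x+80]
        cv2.imwrite('pics/crop.png',cv2.resize(cr,None,fx=4,fy=4,interpolation=cv2.INTER_CUBIC)[...,::-1])
E
```

```text
top pot 0.94 [249. 154.] [0.665 0.045 0.098]
top pot 0.93 [158. 143.] [0.678 0.308 0.094]
top pot 0.78 [310. 225.] [ 0.473 -0.134  0.121]
top pot 0.27 [411. 254.] [ 0.421 -0.425  0.064]
top lid 0.68 [333. 211.] [ 0.512 -0.187  0.149]
top lid_knob 0.56 [332. 208.] [ 0.515 -0.184  0.161]
top brick 0.92 [402. 176.] [ 0.652 -0.407  0.035]
top mug 0.73 [411. 253.] [ 0.429 -0.445  0.004]
top jar 0.74 [114. 206.] [0.492 0.41  0.082]
top jar 0.63 [333. 213.] [ 0.508 -0.191  0.134]
top tongs 0.78 [330. 163.] [ 0.687 -0.2   -0.003]
0.12 2279 rect mm ((518.237060546875, -194.2745361328125), (149.44158935546875, 151.77125549316406), 6.850937366485596) circ ((519.157958984375, -194.30215454101562), 76.25593566894531) zmed 0.12834235740085065
0.15 189 rect mm ((519.133544921875, -193.81329345703125), (60.651824951171875, 20.614038467407227), 53.39369583129883) circ ((517.6231079101562, -192.57630920410156), 30.582828521728516) zmed 0.15885661260493467
side pot 0.78 [211. 205.] [0.663 0.077 0.094]
side pot 0.78 [176. 274.] [0.671 0.342 0.097]
side pot 0.64 [277. 177.] [ 0.496 -0.112  0.085]
side lid 0.57 [278. 152.] [ 0.515 -0.19   0.126]
side lid 0.42 [225. 327.] [0.486 0.446 0.085]
side lid_knob 0.92 [281. 151.] [ 0.505 -0.194  0.129]
side brick 0.67 [256. 127.] [ 0.651 -0.381  0.034]
side mug 0.72 [321. 126.] [ 0.408 -0.419  0.07 ]
side jar 0.78 [224. 327.] [0.487 0.449 0.09 ]
side tongs 0.69 [229. 176.] [ 0.679 -0.135  0.004]
0.12 914 rect mm ((516.6184692382812, -191.95309448242188), (148.45205688476562, 150.7367401123047), 14.726950645446777) circ ((516.2177124023438, -193.33370971679688), 77.4876937866211) zmed 0.12697121066606964
0.15 94 rect mm ((516.8594360351562, -191.9593505859375), (60.5015983581543, 23.93208122253418), 58.14307403564453) circ ((514.7418212890625, -190.64178466796875), 30.253076553344727) zmed 0.15741951063210757
```

View pics/crop.png

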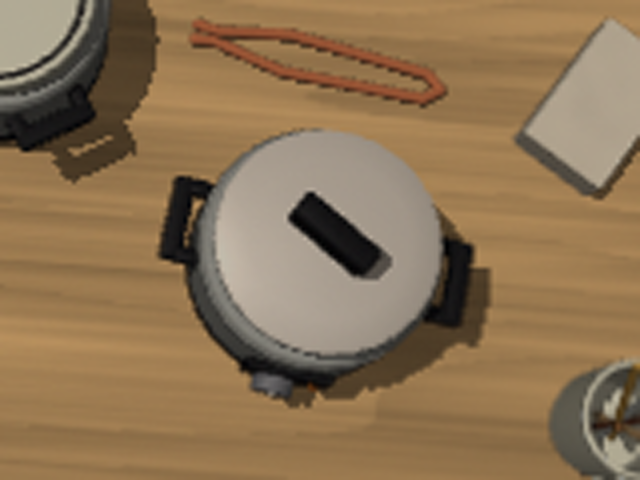

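The close crop shows the knobbed lid on pot A, with the knob running at (305,205)-(375,265) in the crop. The two lidless pots, B and C, are the decoys. A is at (0.518,-0.193), 0.55 m from the base, against 0.67 m and 0.74 m for B and C. The lid top is at 0.128-0.130, the knob top at about 0.159 and the knob size is 61x21 mm, all as described. The knob's length lies at about 54°, so I turn the tool by -1.75 rad while moving to hover above it.

{"fn": "send_rows", "kwargs": {
  "plan": [
    [[0.1,-0.3,0.02],[0,0,-0.7],0.085],
    [[0.1,-0.3,0.02],[0,0,-0.7],0.085],
    [[0.1,-0.3,0.02],[0,0,-0.7],0.085],
    [[0.1,-0.3,0.02],[0,0,-0.7],0.085],
    [[0.1,-0.3,0.02],[0,0,-0.7],0.085],
    [[0.1,-0.3,0.02],[0,0,-0.7],0.085],
    [[0.249,-0.757,0.02],[0,0,-1.75],0.085],
    [[0.249,-0.757,0.02],[0,0,-1.75],0.085],
    [[0.249,-0.757,0.02],[0,0,-1.75],0.085],
    [[0.249,-0.757,0.02],[0,0,-1.75],0.085],
    [[0.249,-0.757,0.02],[0,0,-1.75],0.085],
    [[0.249,-0.757,0.02],[0,0,-1.75],0.085],
    [[0.249,-0.757,0.02],[0,0,-1.75],0.085],
    [[0.249,-0.757,0.02],[0,0,-1.75],0.085],
    [[0.249,-0.757,0.02],[0,0,-1.75],0.085],
    [[0.249,-0.757,0.02],[0,0,-1.75],0.085],
    [[0.249,-0.757,0.02],[0,0,-1.75],0.085],
    [[0.249,-0.757,0.02],[0,0,-1.75],0.085],
    [[0.249,-0.757,0.02],[0,0,-1.75],0.085],
    [[0.249,-0.757,0.02],[0,0,-1.75],0.085]
  ]
}}

```text
clock: 3.37
tool_pos: [0.5191, -0.2025, 0.2521]
ee_rot: [2.796, 1.415, 0.0]
wrist_force: [-0.7, -0.8, -0.2]
finger_gap: 0.0849
gripper_force: 0.0
```

Run:
```python
from h import *
p=vision.get_image("wrist"); s=arm.read_state(); print(s['tool_pos'],s['ee_rot'],s['joint_velocities'].round(3))
save(p,'wrist1.png')
R=cv2.Rodrigues(s['ee_rot'])[0]; print('tool y deg',np.degrees(np.arctan2(R[1,1],R[0,1])))
W=cloud(p); d=np.hypot(W[...,0]-.518,W[...,1]+.193)
for lo,hi in((.112,.138),(.150,.175)):
    m=(d<.085)&(W[...,2]>lo)&(W[...,2]<hi); q=W[m][:,:2]; 
    if len(q)<10: print(len(q)); continue
    print(m.sum(),cv2.minAreaRect(q.astype(np.float32)*1000),np.median(W[m][:,2]))
    ev,V=np.linalg.eigh(np.cov(q.T)); print('pca',np.degrees(np.arctan2(V[1,1],V[0,1])),q.mean(0))
```

```text
[ 0.5185425  -0.19961875  0.25166454] [ 2.79728455e+00  1.41829510e+00 -1.01177314e-04] [-0.07  -0.025 -0.056  0.079 -0.02   0.    -0.035]
tool y deg -36.2273127543885
15860 ((519.1016845703125, -194.66485595703125), (151.04954528808594, 151.16761779785156), 8.044121742248535) 0.12976083623008502
pca 141.27703303742192 [ 0.52320476 -0.18911839]
1511 ((519.5535888671875, -194.23500061035156), (61.056617736816406, 19.914024353027344), 52.64805603027344) 0.1602366872935898
pca 52.6067605746241 [ 0.52053028 -0.19262369]
```

View pics/wrist1.png

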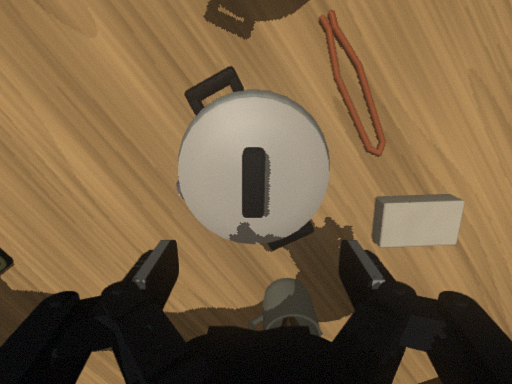

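The knob is at (255,182) in the wrist image, between the fingers and aligned with them. It measures (0.5195,-0.1942) at 52.6°, so only a small correction is needed before descending.

{"fn": "send_rows", "kwargs": {
  "plan": [
    [[0.0015,-0.001,0],[0,0,-0.02],0.085],
    [[0.0015,-0.001,0],[0,0,-0.02],0.085],
    [[0.0015,-0.001,-0.02],[0,0,-0.02],0.085],
    [[0.0015,-0.001,-0.04],[0,0,-0.02],0.085],
    [[0.0015,-0.001,-0.06],[0,0,-0.02],0.085],
    [[0.0015,-0.001,-0.07],[0,0,-0.02],0.085],
    [[0.0015,-0.001,-0.08],[0,0,-0.02],0.085],
    [[0.0015,-0.001,-0.08],[0,0,-0.02],0.085],
    [[0.0015,-0.001,-0.08],[0,0,-0.02],0.085],
    [[0.0015,-0.001,-0.08],[0,0,-0.02],0.085],
    [[0.0015,-0.001,-0.08],[0,0,-0.02],0.085],
    [[0.0015,-0.001,-0.08],[0,0,-0.02],0.085]
  ]
}}

```text
clock: 4.42
tool_pos: [0.5199, -0.194, 0.1722]
ee_rot: [2.809, 1.404, 0.002]
wrist_force: [-0.3, -0.9, 0.4]
finger_gap: 0.0849
gripper_force: 0.0
```

{"fn": "send_rows", "kwargs": {
  "plan": [
    [[0,0,-0.012],[0,0,0],0.085],
    [[0,0,-0.022],[0,0,0],0.085],
    [[0,0,-0.03],[0,0,0],0.085],
    [[0,0,-0.034],[0,0,0],0.085],
    [[0,0,-0.036],[0,0,0],0.085],
    [[0,0,-0.036],[0,0,0],0.085],
    [[0,0,-0.036],[0,0,0],0.085],
    [[0,0,-0.036],[0,0,0],0.085]
  ]
}}

```text
clock: 5.08
tool_pos: [0.5197, -0.1939, 0.1356]
ee_rot: [2.81, 1.404, 0.001]
wrist_force: [-0.1, 0.1, -0.3]
finger_gap: 0.0852
gripper_force: 0.0
```

{"fn": "send_rows", "kwargs": {
  "plan": [
    [[0,0,0],[0,0,0],0.05],
    [[0,0,0],[0,0,0],0.04],
    [[0,0,0],[0,0,0],0.035],
    [[0,0,0],[0,0,0],0.03],
    [[0,0,0],[0,0,0],0.027],
    [[0,0,0],[0,0,0],0.027]
  ]
}}

```text
clock: 5.58
tool_pos: [0.5194, -0.1938, 0.1354]
ee_rot: [2.81, 1.404, 0.0]
wrist_force: [-0.5, -0.4, -0.6]
finger_gap: 0.0268
gripper_force: 0.0
```

{"fn": "send_rows", "kwargs": {
  "plan": [
    [[0,0,0],[0,0,0],0.018],
    [[0,0,0],[0,0,0],0.01],
    [[0,0,0],[0,0,0],0.0],
    [[0,0,0],[0,0,0],0.0],
    [[0,0,0],[0,0,0],0.0],
    [[0,0,0],[0,0,0],0.0],
    [[0,0,0],[0,0,0],0.0],
    [[0,0,0],[0,0,0],0.0]
  ]
}}

```text
clock: 6.25
tool_pos: [0.5196, -0.1939, 0.1356]
ee_rot: [2.81, 1.404, 0.001]
wrist_force: [-0.9, 0.3, 5.3]
finger_gap: 0.0187
gripper_force: 59.4
```

{"fn": "send_rows", "kwargs": {
  "plan": [
    [[0,0,0.0005],[0,0,0],0.0],
    [[0,0,0.001],[0,0,0],0.0],
    [[0,0,0.0015],[0,0,0],0.0],
    [[0,0,0.002],[0,0,0],0.0],
    [[0,0,0.002],[0,0,0],0.0],
    [[0,0,0.002],[0,0,0],0.0]
  ]
}}

```text
clock: 6.75
tool_pos: [0.5191, -0.1936, 0.1365]
ee_rot: [-2.81, -1.404, 0.001]
wrist_force: [1.6, -1.3, -11.5]
finger_gap: 0.0191
gripper_force: 58.9
```

{"fn": "send_rows", "kwargs": {
  "plan": [
    [[0,0,0.0003],[0,0,0],0.0],
    [[0,0,0.0006],[0,0,0],0.0],
    [[0,0,0.0009],[0,0,0],0.0],
    [[0,0,0.0012],[0,0,0],0.0],
    [[0,0,0.0015],[0,0,0],0.0],
    [[0,0,0.0015],[0,0,0],0.0],
    [[0,0,0.0015],[0,0,0],0.0]
  ]
}}

```text
clock: 7.33
tool_pos: [0.5191, -0.1937, 0.1394]
ee_rot: [-2.81, -1.404, -0.0]
wrist_force: [-0.3, -0.4, -4.6]
finger_gap: 0.019
gripper_force: 60.6
```

The seal has let go, and the force is down to the lid's weight. I raise it slowly to a gap of about 15 mm.

{"fn": "send_rows", "kwargs": {
  "plan": [
    [[0,0,0.001],[0,0,0],0.0],
    [[0,0,0.002],[0,0,0],0.0],
    [[0,0,0.0035],[0,0,0],0.0],
    [[0,0,0.005],[0,0,0],0.0],
    [[0,0,0.0065],[0,0,0],0.0],
    [[0,0,0.008],[0,0,0],0.0],
    [[0,0,0.0095],[0,0,0],0.0],
    [[0,0,0.011],[0,0,0],0.0],
    [[0,0,0.0115],[0,0,0],0.0],
    [[0,0,0.0115],[0,0,0],0.0],
    [[0,0,0.0115],[0,0,0],0.0],
    [[0,0,0.0115],[0,0,0],0.0]
  ]
}}

```text
clock: 8.33
tool_pos: [0.5193, -0.1937, 0.1502]
ee_rot: [-2.81, -1.404, 0.0]
wrist_force: [0.2, -0.1, -3.5]
finger_gap: 0.0187
gripper_force: 60.7
```

Run:
```python
from h import *
s=arm.read_state(); print(s['tool_pos'],s['wrist_force'],s['wrist_torque'])
for n in("wrist","top","side"):
    p=vision.get_image(n); W=cloud(p); d=np.hypot(W[...,0]-.519,W[...,1]+.194)
    m=(d<.075)&(W[...,2]>.133)&(W[...,2]<.152)
    q=W[m]
    if len(q)<50: print(n,len(q)); continue
    A=np.c_[q[:,:2]-[.519,-.194],np.ones(len(q))]; c=np.linalg.lstsq(A,q[:,2],rcond=None)[0]
    print(n,len(q),'tilt',c[:2],'z',c[2],'med',np.median(q[:,2]),'circ',cv2.minEnclosingCircle(q[:,:2].astype(np.float32)*1000))
    if n!="top": save(p,n+'2.png')
```

```text
[ 0.51932955 -0.19372403  0.15023383] [ 0.2203182  -0.0825389  -3.51290358] [-0.01098907  0.00315503 -0.01220081]
wrist 29784 tilt [-0.01649452 -0.01731754] z 0.14400797326457176 med 0.14436138506044793 circ ((519.0018310546875, -193.9695587158203), 74.9893569946289)
top 211 tilt [-0.17807087 -0.10809413] z 0.1536421417201685 med 0.14179585440008435 circ ((574.52783203125, -166.75924682617188), 33.617645263671875)
side 794 tilt [-0.00755879 -0.00954389] z 0.14172174345369765 med 0.14164341231798594 circ ((518.4624633789062, -193.5595703125), 74.36708068847656)
```

View pics/side2.png

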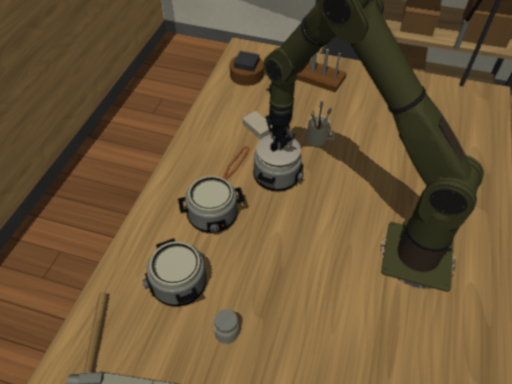

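The side picture shows the lid held above the pot at about (278,150), with the pot and the other things unmoved. The lid top is level at about 0.144, so the gap is about 14 mm. I raise it 1 mm and hold.

{"fn": "send_rows", "kwargs": {
  "plan": [
    [[0,0,0.001],[0,0,0],0.0],
    [[0,0,0.001],[0,0,0],0.0],
    [[0,0,0.001],[0,0,0],0.0],
    [[0,0,0.001],[0,0,0],0.0],
    [[0,0,0.001],[0,0,0],0.0],
    [[0,0,0.001],[0,0,0],0.0],
    [[0,0,0.001],[0,0,0],0.0],
    [[0,0,0.001],[0,0,0],0.0],
    [[0,0,0.001],[0,0,0],0.0],
    [[0,0,0.001],[0,0,0],0.0],
    [[0,0,0.001],[0,0,0],0.0],
    [[0,0,0.001],[0,0,0],0.0],
    [[0,0,0.001],[0,0,0],0.0],
    [[0,0,0.001],[0,0,0],0.0],
    [[0,0,0.001],[0,0,0],0.0],
    [[0,0,0.001],[0,0,0],0.0],
    [[0,0,0.001],[0,0,0],0.0],
    [[0,0,0.001],[0,0,0],0.0],
    [[0,0,0.001],[0,0,0],0.0],
    [[0,0,0.001],[0,0,0],0.0]
  ]
}}

```text
clock: 10.15
tool_pos: [0.5194, -0.1938, 0.1513]
ee_rot: [2.81, 1.404, 0.0]
wrist_force: [-0.4, -0.2, -4.2]
finger_gap: 0.0187
gripper_force: 60.7
```

{"fn": "send_rows", "kwargs": {
  "plan": [
    [[0,0,0],[0,0,0],0.0],
    [[0,0,0],[0,0,0],0.0],
    [[0,0,0],[0,0,0],0.0],
    [[0,0,0],[0,0,0],0.0],
    [[0,0,0],[0,0,0],0.0],
    [[0,0,0],[0,0,0],0.0],
    [[0,0,0],[0,0,0],0.0],
    [[0,0,0],[0,0,0],0.0],
    [[0,0,0],[0,0,0],0.0],
    [[0,0,0],[0,0,0],0.0],
    [[0,0,0],[0,0,0],0.0],
    [[0,0,0],[0,0,0],0.0],
    [[0,0,0],[0,0,0],0.0],
    [[0,0,0],[0,0,0],0.0],
    [[0,0,0],[0,0,0],0.0],
    [[0,0,0],[0,0,0],0.0],
    [[0,0,0],[0,0,0],0.0],
    [[0,0,0],[0,0,0],0.0],
    [[0,0,0],[0,0,0],0.0],
    [[0,0,0],[0,0,0],0.0]
  ]
}}

```text
clock: 11.82
tool_pos: [0.5194, -0.1938, 0.1513]
ee_rot: [2.81, 1.404, 0.0]
wrist_force: [-0.3, -0.6, -4.1]
finger_gap: 0.0189
gripper_force: 60.7
```

Run:
```python
from h import *
p=vision.get_image("wrist"); W=cloud(p); d=np.hypot(W[...,0]-.519,W[...,1]+.194)
q=W[(d<.075)&(W[...,2]>.133)&(W[...,2]<.155)]
z=np.median(q[:,2]); s=arm.read_state(); print(len(q),z,s['tool_pos'],s['wrist_force'],s['gripper_force'],s['clock'])
if len(q)>10000 and .140<z<.150 and s['gripper_force']>40: print(arm.hand_in())
```

```text
29844 0.1454368684466423 [ 0.51943369 -0.19377649  0.15131211] [ 0.92317365 -0.34826856 -3.80329505] 60.649824142456055 11.8667
the job is handed in; nothing more can be done
None
```

The lid came free of its seal; the arm held it level about 15 mm above the rim for over three seconds, and I handed the job in at 11.9 s with it still held at 61 N (no verdict came back).

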